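Pack the model tank's running gear and leave the look-alikes

TASK

Pack the model tank's running gear into the grey compartment tray: flip the toggle clamp on the gluing jig fully over so that it stays open, then take out the gearbox housing it was holding and set it in the middle one of the tray's three square bays. Put the toothed drive sprocket in the square bay beside the tray's pull tab, the road wheel with the dished face and hub in the square bay at the other end, and the wide track length in the long bay, each lying flat on the bay floor with the same side up as now. Leave the narrow track length and the plain jar lid where they lie.

Things in the scene. Friction and masses are not known exactly. Their poses are not given: they have to be found in the camera images.
- tray: Fixed grey tray, 126 (x) by 214 (y) by 10 mm high. Origin: centre of underside; z up. Floor 3 mm thick, walls 4 mm thick, 10 mm high. Long bay: inside 52 (x) by 206 (y) mm, centre x = -33, y = 0. Three square bays: inside 62 (x) by 66 (y) mm, centres x = +28, y = +70 (beside the pull tab: sprocket), 0 (housing), -70 mm (wheel). The tab, 40 mm wide, sticks out 13 mm from the +y end at x = +28.
- jig: Fixed gluing jig, aluminium plate 160 (x) by 80 (y) by 12 mm high. Origin: centre of underside; z up. The housing sits on the plate at x = +30, y = 0 between rails 6 mm high. Clamp hinge axis along y at x = -45, z = 46 mm, between steel cheeks 29 mm across, 54 mm high. Shut: a level arm 12 mm wide runs from the hinge to x = +35 at heights 47 to 57 mm, screw tip to 62; its pad is on the housing.
- clamp (a joint): Toggle clamp hinge, rad: 0 shut (handle up, arm level), 1.8 fully open (stop). Opens by swinging the handle away from the housing, to the jig's -x and down; the arm rises and leans back past vertical. Moves easily (under 5 N at the handle). Its weight holds it shut near 0 and drops it open once past centre (about 1 rad). Fully over: above 1.4.
- handle_top (a point): Top end of the clamp's black handle, a round bar 14 mm thick and 76 mm long from the hinge. It turns with the clamp; at the start it stands upright, leaning 7 deg towards the housing, its top about 122 mm above the desk at x = -36, y = 0 in the jig's frame.
- housing_mid (a point): Gearbox housing, black plastic block 48 (x) by 32 (y; ribs to 33.5) by 28 mm high, upper 8 mm only 36 mm long in x. Loose, held in the jig at the start. Point at its centre, 14 mm above its underside; z up. Grip across y.
- wide_track_mid (a point): Wide tank track length: five black plastic links, 83 mm long (x), 36 mm wide (y); plates 10 mm thick and a central row of guide horns 10 mm wide (y) that rises to 26 mm and runs nearly the whole length. Point at its centre, 13 mm above its underside; z up (horns up). Grip the horns across y.
- narrow_track_mid (a point): Look-alike, stays: narrow track length from another kit, same length, height and horns but only 22 mm wide. Point at its centre, 13 mm above its underside.
- sprocket_mid (a point): Drive sprocket, black plastic: toothed disc 46 mm over its 12 teeth, 10 mm thick, with a smooth round hub 26 mm across rising to 26 mm. Point at its centre, 13 mm above its underside; z up (hub up).
- wheel_mid (a point): Road wheel, black plastic, 40 mm across and 26 mm high, with a dished upper face, central hub and six small steel bolts. Point at its centre, 13 mm above its underside; z up (dished face up).
- jar_lid_mid (a point): Look-alike, stays: black plastic jar lid, 39 mm across, 22 mm high, flat plain top, ribbed side. Point at its centre, 11 mm above its underside.
Not all that is in view belongs to the job. Leave any green look-alike of the part that bears housing_mid alone. Leave any yellow look-alike of the part that bears wheel_mid alone.

How it is judged:
By the outcome, as a careful person would: the job done as asked, in the order asked, and still so for the second after the job is handed in, with the robot touching nothing.
It also fails if it takes over 109 s, if anything falls off the work surface, if the arm or the gripper's body presses on something with over 40 N, if the wrist force passes 120 N, or if a joint passes its speed limit or range.

ROBOT

A 6-joint arm with a two-finger parallel gripper is mounted at the origin on the work surface. World frame = base frame: x ahead of the robot, y to its left, z up, the work surface at z = 0. Lengths are in m, angles in degrees, forces in N, time in s.
With the tool pointing down it reaches from about 0.3 to 0.95 m from the base axis. Payload 3.1 kg.
Tool frame: the origin (TCP) lies at the very end of the fingers, on their centre line; the grasp point (between the pads) lies 19 mm behind it; z points along the fingers, y is the line along which they close (so a half turn about z gives the same grasp; the last joint's range is limited). The gripper opens to 85 mm and grips with 20 to 120 N. Pads are 22 mm wide; open, the fingers measure 114 mm over their backs; the gripper's body (76 mm by 85 mm) begins 54 mm behind the grasp point. The pads swing forward as they close: fully open they stand 13 mm farther back than shut.
Start: joints at [-68.623, 17.653, 93.61, -0, 68.738, -3.994], TCP at [0.268, -0.565, 0.197] pointing down, gripper open.
Joint ranges: [-175.34, 175.34], [-45.06, 112.39], [2.9, 150.54], [-68.45, 248.45], [3.09, 151.38], [-168.51, 168.51]. Speed limits (degrees/s): [159.86, 159.86, 180, 180, 180, 180].

INTERFACE

Orientations are given as [roll, pitch, yaw] about the fixed x, y, z axes, in that order (R = Rz(yaw) Ry(pitch) Rx(roll)).
In Python, from cell import env gives the robot as it stands.
- The arm moves only by the tool arm_command, never from a script. Its argument "series" is a list of rows, each a list of 4 numbers: the shift along the world's x, y, z in units of 0.1 m (1.0 is 0.1 m), then the turn about the world's z in units of pi/2 rad (1.0 is pi/2 rad). In form: [[dx, dy, dz, yaw], ...]. A call has 1 to 10 rows; each row is the pose to reach, as a shift and turn from the pose commanded when the call began; what a row does not reach only later rows make up. A row lasts 1/8 s, in which the tool goes at most 62.5 mm and 10.7 degrees, less where a joint would pass 70% of its speed; a pose out of reach is approached as far as the arm can. A call with a number of a shift or a turn outside -1 to 1 is refused whole. A call with a gripper value outside its range is refused whole. "hand" is the closure in counts, from 0 (fully open) to 255 (shut), set as the call begins (left out, the last holds). The fingers move at their own pace and stop on an object; "squeeze" is the grip in N (left out, the last holds). Time passes only in rows, so rows that repeat a pose let the fingers close. It gives the time, the measured TCP pose, the force, the opening and the grip force at its end, in the units of the state.
- env.sense(): the state, without advancing time (a new reading comes with each control period).
- env.camera(name): name is "scene" or "top" or "wrist"; returns a dict with "img" (480x640x3 uint8, red, green, blue), "vertical_fov" (degrees; the focal length in pixels is half the picture's height over the tangent of half this angle, whatever the lens; pixels are square), "cx", "cy" (the principal point, pixels), "world_to_cam" (4x4, takes a point from world to camera coordinates). Camera axes: x right, y down, z forward; pixel columns grow to the right and rows downward; lengths in m; the calibration is good to about 2 mm. A picture is of the moment at which its call begins. There is no depth.
- env.finish_job(): hands the job in; it is judged then, once.
The state is a dict: "t": time; "joint_positions": joint angles; "qd": joint speeds; "joint_torque": joint torques, N m; "position": TCP position; "ee_rot": TCP orientation; "ft_force": force on the tool from outside, world axes, zero at the start; "torque": the same for the moment, N m; "opening": opening from 0.0 (shut) to 1.0 (fully open); "grip_force": force on a finger pad.
Only numpy, scipy, OpenCV 4.12 (cv2) and the standard library are available. Lean on these libraries where they do the work, as an engineer would, in place of code of your own. Each camera call takes 0.05 s, during which the arm holds its last target. There are 200 camera calls.

## Working session

There is one attempt and no reset: what is moved stays moved. The work goes in short steps, Python scripts to look and compute and a tool call to move; the robot and the scene stay as the last step left them, time stands still between calls to the robot, and variables do not carry over. Pictures are saved under pics/ and viewed, at most 14 in all, crops included, and the job is handed in when it is done.

Besides the shell and the picture viewer there is one more tool, called after "Emit:" by a JSON object that holds its "fn" and its "kwargs". arm_command: Moves the arm, as the interface text tells. Its arguments: {"type":"object","properties":{"series":{"type":"array"},"hand":{"type":"number"},"squeeze":{"type":"number"}},"required":["series"]}

```bash
ls; mkdir -p pics; cat > h.py <<'E'
import numpy as np, cv2
from cell import env
def cam(n):
    c=env.camera(n); c['bgr']=cv2.cvtColor(np.asarray(c['img']),cv2.COLOR_RGB2BGR); return c
def ray(c,u,v):
    f=240/np.tan(np.radians(c['vertical_fov'])/2); T=np.array(c['world_to_cam'])
    R,t=T[:3,:3],T[:3,3]; return -R.T@t, R.T@np.array([(u-c['cx'])/f,(v-c['cy'])/f,1.])
def onz(c,u,v,z):
    o,d=ray(c,u,v); return o+d*(z-o[2])/d[2]
def px(c,p):
    f=240/np.tan(np.radians(c['vertical_fov'])/2); T=np.array(c['world_to_cam'])
    q=T[:3,:3]@np.array(p)+T[:3,3]; return q[:2]/q[2]*f+[c['cx'],c['cy']]
E
python3 - <<'E'
from h import *
import pickle
s=env.sense(); print(s)
for n in ['scene','top','wrist']:
    c=cam(n); cv2.imwrite(f'pics/{n}0.png',c['bgr']); pickle.dump(c,open(f'{n}0.pkl','wb'))
    print(n,c['vertical_fov'],c['cx'],c['cy'],ray(c,320,240))
E
```

```text
pics
{'t': 0.0, 'joint_positions': array([-6.86225862e+01,  1.77062350e+01,  9.36892337e+01,  3.45626408e-04,
        6.87366071e+01, -3.99220739e+00]), 'qd': array([-0.05248868, -0.081677  ,  0.09346853,  0.02850925,  0.03247019,
       -0.04301034]), 'joint_torque': array([-5.26877102e-05, -4.15250373e+01, -2.76664728e+01, -2.89150585e-04,
        1.02599699e-02,  1.18455918e-05]), 'position': array([ 0.26744799, -0.56389573,  0.19573074]), 'ee_rot': array([-1.79868267e+02, -9.51623877e-03,  2.53694845e+01]), 'ft_force': array([-1.15515825, -0.71835868, -0.30492708]), 'torque': array([-0.06213377,  0.03845648,  0.03383756]), 'grip_force': 0.0, 'opening': 0.9987578190905224}
scene 45.2326034933793 315.4268499904898 255.9141332980099 (array([ 1.41747366, -0.51198308,  0.75189371]), array([-0.71197709,  0.4748651 , -0.51809058]))
top 52.07872045189406 320.4037781215499 243.2277162215045 (array([0.41284653, 0.03905424, 0.94437682]), array([ 0.17673121,  0.0184679 , -0.98410816]))
wrist 71.37558649258233 317.8001043201038 236.5452099041095 (array([ 0.34434346, -0.52772669,  0.37209517]), array([-0.30368917, -0.14808467, -0.94127258]))
```

View pics/top0.png

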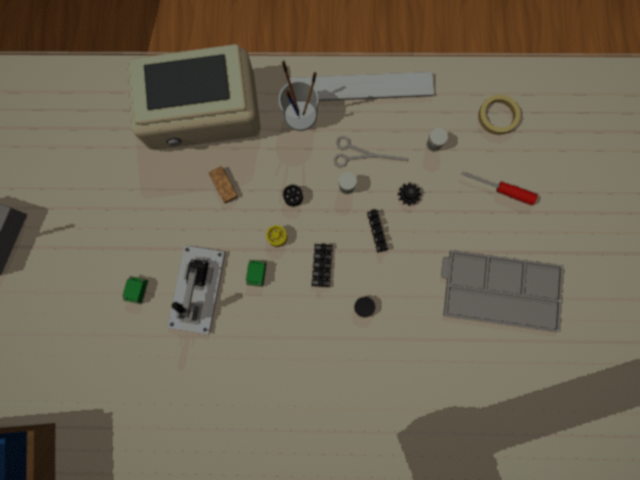

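View pics/scene0.png

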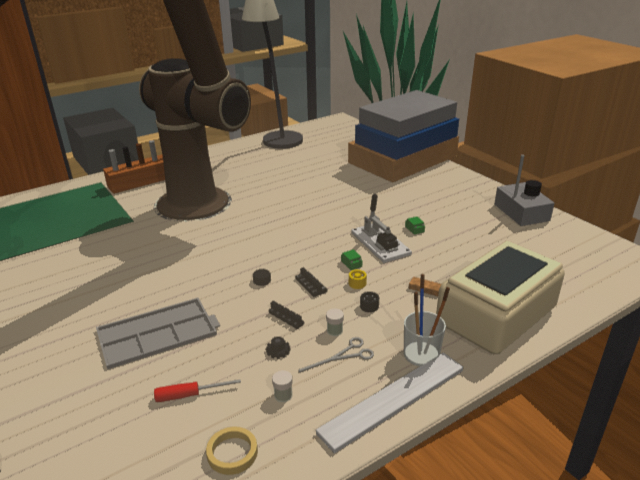

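The top view shows the jig at (197,290), tray (503,290) with its tab to the left (+y), wheel (293,195), sprocket (410,194), wide track (322,265), narrow track (377,230) and lid (365,307). Two green housings and a yellow wheel are decoys. The scene view agrees.

```bash
python3 - <<'E'
from h import *
import pickle
c=pickle.load(open('top0.pkl','rb')); b=c['bgr']; g=b.max(2)
hsv=cv2.cvtColor(b,cv2.COLOR_BGR2HSV)
def near(m,u,v,r=40):
    cs,_=cv2.findContours(m,cv2.RETR_EXTERNAL,cv2.CHAIN_APPROX_NONE)
    cs=[k for k in cs if cv2.contourArea(k)>60]
    return min(cs,key=lambda k:abs(cv2.pointPolygonTest(k,(u,v),True)) if cv2.pointPolygonTest(k,(u,v),True)<0 else 0)
dark=(g<75).astype(np.uint8)*255
for n,u,v,z in [('wheel',293,195,.02),('sprocket',410,194,.01),('wide',322,265,.008),('narrow',377,230,.008),('lid',365,307,.02)]:
    k=near(dark,u,v); (a,bb),wh,an=cv2.minAreaRect(k)
    box=np.array([onz(c,*p,z)[:2] for p in cv2.boxPoints(((a,bb),wh,an))])
    e=box[1]-box[0],box[2]-box[1]; L=[np.linalg.norm(x) for x in e]; l=e[int(np.argmax(L))]
    print(n,(a,bb),onz(c,a,bb,z).round(4),np.round(L,4),'long yaw',np.degrees(np.arctan2(l[1],l[0])).round(1))
sat=hsv[...,1]
# tray and jig: greyish low saturation
print(hsv[290,503],hsv[310,503],hsv[350,300],hsv[260,193],hsv[320,205])
low=((sat<45)&(np.arange(640)[None]>0)).astype(np.uint8)*255
low=cv2.morphologyEx(low,cv2.MORPH_OPEN,np.ones((3,3),np.uint8))
low=cv2.morphologyEx(low,cv2.MORPH_CLOSE,np.ones((9,9),np.uint8))
for n,u,v,z in [('tray',503,290,.01),('jig',197,290,.012)]:
    k=near(low,u,v); r=cv2.minAreaRect(k)
    box=np.array([onz(c,*p,z)[:2] for p in cv2.boxPoints(r)])
    print(n,cv2.boxPoints(r).round(1).tolist(),box.round(4).tolist(),box.mean(0),[np.linalg.norm(box[1]-box[0]),np.linalg.norm(box[2]-box[1])],[np.degrees(np.arctan2(*(box[i+1]-box[i])[::-1])) for i in (0,1)])
v=np.hstack([cv2.resize(b[235:345,150:250],None,fx=4,fy=4),cv2.resize(b[240:350,440:570],None,fx=3,fy=4)[:440]])
cv2.imwrite('pics/z1.png',v[:600,:800])
E
```

```text
wheel (293.0, 195.5) [0.6663 0.11   0.02  ] [0.0391 0.0421] long yaw -178.9
sprocket (409.4118347167969, 193.8529510498047) [ 0.6742 -0.1174  0.01  ] [0.0444 0.044 ] long yaw -14.3
wide (322.2135009765625, 264.86767578125) [0.5325 0.0518 0.008 ] [0.083  0.0355] long yaw -3.4
narrow (377.1869201660156, 230.12274169921875) [ 0.6015 -0.0541  0.008 ] [0.0227 0.0846] long yaw -165.7
lid (364.76470947265625, 306.558837890625) [ 0.4535 -0.0287  0.02  ] [0.0396 0.0367] long yaw -75.4
[18 28 92] [20 23 99] [ 24  47 131] [30 17 60] [ 80   6 132]
tray [[434.70001220703125, 314.79998779296875], [443.8999938964844, 247.89999389648438], [568.0999755859375, 265.1000061035156], [558.9000244140625, 332.0]] [[0.4401, -0.1604], [0.5674, -0.1816], [0.5366, -0.4157], [0.4112, -0.3895]] [ 0.48885265 -0.28678409] [np.float64(0.1290342069118421), np.float64(0.23610969417003522)] [np.float64(-9.439731088321667), np.float64(-97.50367854717568)]
jig [[165.39999389648438, 327.8999938964844], [182.0, 242.3000030517578], [225.39999389648438, 250.6999969482422], [208.8000030517578, 336.29998779296875]] [[0.4097, 0.3451], [0.5733, 0.3236], [0.5577, 0.2386], [0.3952, 0.2624]] [0.48396402 0.29241893] [np.float64(0.16503318488496843), np.float64(0.08646655052875134)] [np.float64(-7.452878285845028), np.float64(-100.41279195561992)]
```

View pics/z1.png

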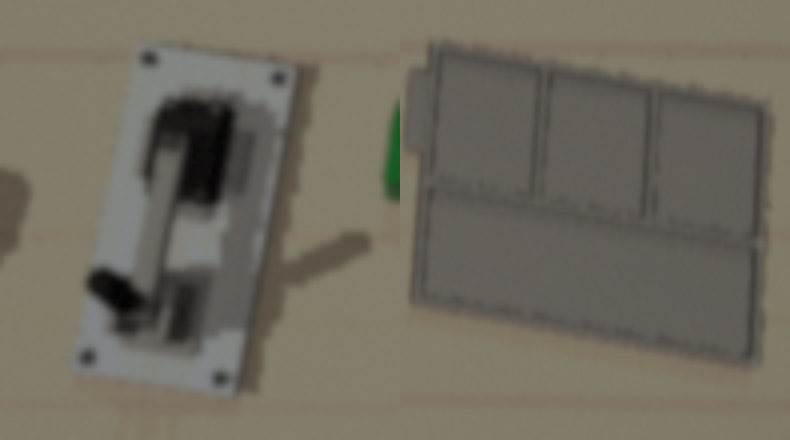

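The enlarged crop gives the jig corners (185,246), (224.5,252), (209.5,333), (169,328) and the tray corners (451,251), (563,265.5), (558,330), (444,315). The housing is at the jig's upper end, and the tab is at the tray's left.

```bash
python3 - <<'E'
from h import *
import pickle
c=pickle.load(open('top0.pkl','rb'))
s=pickle.load(open('scene0.pkl','rb'))
for n,P,z in [('jig',[(185,246.3),(224.5,252),(209.5,333),(169.3,328)],.012),('tray',[(450.7,251.2),(562.7,265.5),(558.3,330),(444.3,315)],.01)]:
    w=np.array([onz(c,*p,z)[:2] for p in P]); m=w.mean(0)
    ex=w[0]+w[1]-w[2]-w[3]; ey=w[0]+w[3]-w[1]-w[2]
    print(n,m.round(4),np.linalg.norm(ex)/2,np.linalg.norm(ey)/2,np.degrees(np.arctan2(ex[1],ex[0])),np.degrees(np.arctan2(-ey[0],ey[1])))
q=pickle.load(open('scene0.pkl','rb'))
for n,x,y,z in [('wheel',.6663,.11,.026),('sprocket',.6742,-.1174,.026),('wide',.5325,.0518,.02),('jig',.484,.2924,.012),('tray',.489,-.287,.01)]: print(n,px(q,[x,y,z]).round())
E
```

```text
jig [0.4828 0.2892] 0.1562265478172348 0.0772691638327453 -7.6445760715872275 -6.944005031999604
tray [ 0.4879 -0.2917] 0.12220306205105902 0.21222482312138619 -7.672463323079943 -6.838983834406062
wheel [369. 296.]
sprocket [278. 339.]
wide [311. 278.]
jig [381. 239.]
tray [159. 328.]
```

```bash
python3 - <<'E'
from h import *
import pickle
c=pickle.load(open('top0.pkl','rb'));s=pickle.load(open('scene0.pkl','rb'))
print(onz(c,175,305.5,.122),onz(s,374,198,.119))
th=np.radians(-7.3);R=np.array([[np.cos(th),-np.sin(th)],[np.sin(th),np.cos(th)]]);o=[.483,.289]
p=R@[-.036,0]+o;print(p,px(c,[*p,.122]),px(s,[*p,.122]))
p=R@[.03,0]+o;print(p,px(c,[*p,.04]))
E
```

```text
[0.44707853 0.29534981 0.122     ] [0.46290628 0.28234971 0.119     ]
[0.4472918  0.29357433] [176.06510089 305.38384569] [373.61979051 193.25877298]
[0.51275683 0.28518806] [196.22781764 271.96952804]
```

Emit:
{"fn": "arm_command", "kwargs": {"series": [[0.4, 0.4, 0, -0.1], [0.8, 0.8, 0, -0.2], [1, 1, 0, -0.3], [1, 1, 0, -0.363]], "hand": 255}}

```text
t: 0.65
position: [0.3693, -0.4625, 0.1965]
ee_rot: [-179.9, 0.0, -7.3]
ft_force: [-0.0, 0.5, -0.2]
opening: 0.146
grip_force: 0.0
```

Emit:
{"fn": "arm_command", "kwargs": {"series": [[0.4, 0.4, 0, 0], [0.8, 0.8, 0, 0], [1, 1, 0, 0]]}}

```text
t: 1.02
position: [0.4692, -0.3624, 0.1966]
ee_rot: [-179.9, 0.0, -7.2]
ft_force: [-0.1, -0.0, 0.1]
opening: 0.006
grip_force: 0.0
```

Emit:
{"fn": "arm_command", "kwargs": {"series": [[0, 0.5, 0, 0], [0, 1, 0, 0]]}}

```text
t: 1.27
position: [0.4677, -0.2632, 0.1964]
ee_rot: [-180.0, 0.0, -7.3]
ft_force: [0.7, -1.0, -0.5]
opening: 0.0
grip_force: 0.0
```

Emit:
{"fn": "arm_command", "kwargs": {"series": [[0, 0.5, 0, 0], [0, 1, 0, 0]]}}

```text
t: 1.52
position: [0.4674, -0.163, 0.1967]
ee_rot: [-180.0, 0.0, -7.3]
ft_force: [0.7, 0.6, -0.6]
opening: 0.001
grip_force: 0.0
```

Emit:
{"fn": "arm_command", "kwargs": {"series": [[0, 0.5, 0, 0], [0, 1, 0, 0]]}}

```text
t: 1.78
position: [0.4674, -0.0631, 0.1968]
ee_rot: [-180.0, -0.0, -7.3]
ft_force: [0.2, -0.2, -0.2]
opening: -0.006
grip_force: 0.0
```

Emit:
{"fn": "arm_command", "kwargs": {"series": [[0, 0.5, 0, 0], [0, 1, 0, 0]]}}

```text
t: 2.02
position: [0.4674, 0.0368, 0.1969]
ee_rot: [-180.0, -0.0, -7.3]
ft_force: [1.1, -0.3, -0.4]
opening: -0.001
grip_force: 0.0
```

Emit:
{"fn": "arm_command", "kwargs": {"series": [[0, 0.5, 0, 0], [0, 1, 0, 0]]}}

```text
t: 2.28
position: [0.4674, 0.1368, 0.1969]
ee_rot: [180.0, -0.0, -7.3]
ft_force: [0.0, 0.2, -0.0]
opening: -0.002
grip_force: 0.0
```

Emit:
{"fn": "arm_command", "kwargs": {"series": [[0, 0.5, 0, 0], [0, 1, 0, 0]]}}

```text
t: 2.52
position: [0.4674, 0.2369, 0.1968]
ee_rot: [180.0, -0.0, -7.3]
ft_force: [0.2, 0.1, 1.0]
opening: 0.001
grip_force: 0.0
```

Emit:
{"fn": "arm_command", "kwargs": {"series": [[0, 0.5, 0, 0], [0, 0.55, 0, 0], [0, 0.55, 0, 0]]}}

```text
t: 2.9
position: [0.4673, 0.29, 0.1964]
ee_rot: [179.9, 0.0, -7.2]
ft_force: [-0.7, -0.5, -0.2]
opening: -0.001
grip_force: 0.0
```

```bash
python3 - <<'E'
from h import *
import pickle
c=cam('wrist');cv2.imwrite('pics/w1.png',c['bgr']);pickle.dump(c,open('w1.pkl','wb'));print(env.sense()['position'])
E
```

```text
[0.46737207 0.2893702  0.19648839]
```

View pics/w1.png

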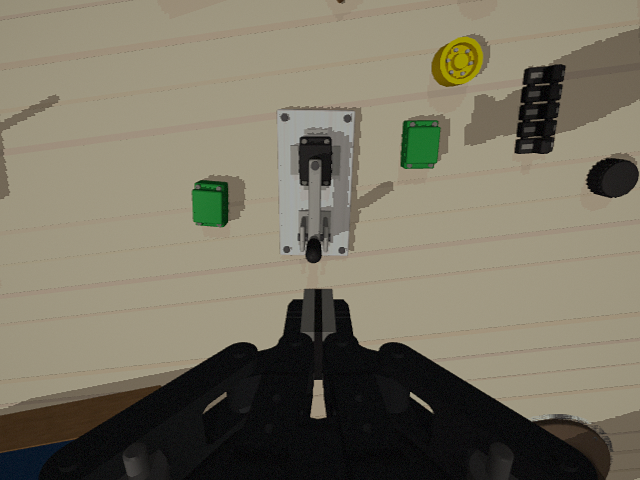

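The wrist view shows the jig almost square to the tool, with corners (277,109), (354,108), (349,255) and (280,254). The handle top is at (314,250).

```bash
python3 - <<'E'
from h import *
import pickle
c=pickle.load(open('w1.pkl','rb'))
w=np.array([onz(c,*p,.012)[:2] for p in [(277.5,109.5),(354,108.5),(349,255),(280,254)]]); m=w.mean(0)
ex=w[0]+w[1]-w[2]-w[3]; ey=w[0]+w[3]-w[1]-w[2]
print(m.round(4),np.linalg.norm(ex)/2,np.linalg.norm(ey)/2,np.degrees(np.arctan2(ex[1],ex[0])),np.degrees(np.arctan2(-ey[0],ey[1])))
print(onz(c,314,249,.121))
k=[(285,118),(348,118),(342,250.5),(287,249.5)]
print([onz(c,*p,.014)[:2].round(4) for p in k])
E
```

```text
[0.4839 0.2912] 0.15840846718280535 0.07876492333593725 -7.90958551996781 -7.404818175385091
[0.45442298 0.29517393 0.121     ]
[array([0.5577, 0.3122]), array([0.5497, 0.249 ]), array([0.4071, 0.2699]), array([0.4164, 0.3326])]
```

Emit:
{"fn": "arm_command", "kwargs": {"series": [[0.12, 0.01, 0, 0], [0.12, 0.01, -0.5, 0], [0.12, 0.01, -1, 0], [0.12, 0.01, -1, 0]]}}

```text
t: 3.45
position: [0.4765, 0.288, 0.0927]
ee_rot: [179.7, 0.5, -7.4]
ft_force: [-0.9, -0.6, 0.1]
opening: -0.003
grip_force: 0.0
```

Emit:
{"fn": "arm_command", "kwargs": {"series": [[-0.15, 0.02, 0, 0], [-0.3, 0.04, 0, 0], [-0.38, 0.05, -0.01, 0], [-0.46, 0.06, -0.04, 0], [-0.53, 0.07, -0.07, 0], [-0.6, 0.08, -0.1, 0], [-0.67, 0.09, -0.13, 0], [-0.74, 0.1, -0.16, 0], [-0.81, 0.11, -0.19, 0], [-0.88, 0.12, -0.22, 0]]}}

```text
t: 4.7
position: [0.3913, 0.3033, 0.0747]
ee_rot: [180.0, 0.0, -7.3]
ft_force: [0.2, -0.1, 0.1]
opening: 0.001
grip_force: 0.0
```

Emit:
{"fn": "arm_command", "kwargs": {"series": [[-0.1, 0.01, 0.04, 0], [-0.18, 0.02, 0.2, 0], [-0.25, 0.03, 0.6, 0], [-0.25, 0.03, 1, 0], [-0.25, 0.03, 1, 0]]}}

```text
t: 5.32
position: [0.3697, 0.3087, 0.1804]
ee_rot: [-179.6, -0.5, -7.3]
ft_force: [-0.3, -0.2, -1.0]
opening: 0.002
grip_force: 0.0
```

```bash
python3 - <<'E'
from h import *
c=cam('wrist');cv2.imwrite('pics/w2.png',c['bgr']);s=cam('scene')['bgr'][170:270,330:450]
cv2.imwrite('pics/w2.png',np.hstack([cv2.resize(c['bgr'][:,200:440],None,fx=1,fy=1),cv2.resize(s,(560,480),interpolation=cv2.INTER_CUBIC)]))
E
```

```text
(no output)
```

View pics/w2.png

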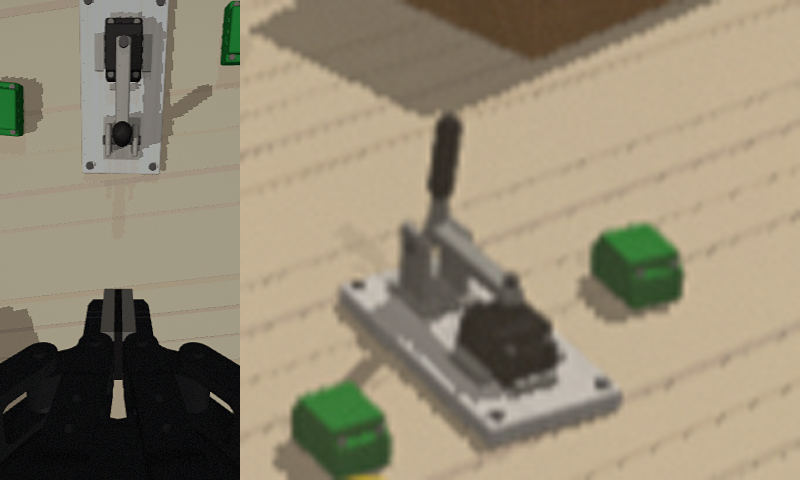

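The clamp is still shut: the handle stands upright, so it either fell back or wasn't carried over centre. I'll repeat the push in stages and look partway.

Emit:
{"fn": "arm_command", "kwargs": {"series": [[0, 0, 0.2, 0], [0.5, -0.07, 0.2, 0], [1, -0.15, 0.2, 0], [1, -0.15, 0.2, 0]]}}

```text
t: 5.92
position: [0.4688, 0.2901, 0.1935]
ee_rot: [179.9, 0.0, -7.5]
ft_force: [-0.6, 0.8, -0.4]
opening: 0.0
grip_force: 0.0
```

Emit:
{"fn": "arm_command", "kwargs": {"series": [[0.08, -0.01, 0, 0], [0.08, -0.01, -0.5, 0], [0.08, -0.01, -1, 0], [0.08, -0.01, -1, 0]]}}

```text
t: 6.42
position: [0.4692, 0.288, 0.0902]
ee_rot: [179.6, 0.6, -7.3]
ft_force: [0.4, -1.0, 0.7]
opening: 0.002
grip_force: 0.0
```

Emit:
{"fn": "arm_command", "kwargs": {"series": [[-0.1, 0.01, -0.08, 0], [-0.2, 0.02, -0.08, 0], [-0.3, 0.03, -0.08, 0], [-0.4, 0.05, -0.08, 0], [-0.4, 0.05, -0.08, 0]]}}

```text
t: 7.05
position: [0.4341, 0.2956, 0.0875]
ee_rot: [-180.0, -0.0, -7.2]
ft_force: [-0.0, 0.7, -1.5]
opening: -0.005
grip_force: 0.0
```

```bash
python3 - <<'E'
from h import *
c=cam('wrist');s=cam('scene')['bgr'][150:270,330:450]
cv2.imwrite('pics/w3.png',np.hstack([cv2.resize(c['bgr'][:,200:440],None,fx=1,fy=1),cv2.resize(s,(480,480),interpolation=cv2.INTER_CUBIC)]))
E
```

```text
(no output)
```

View pics/w3.png

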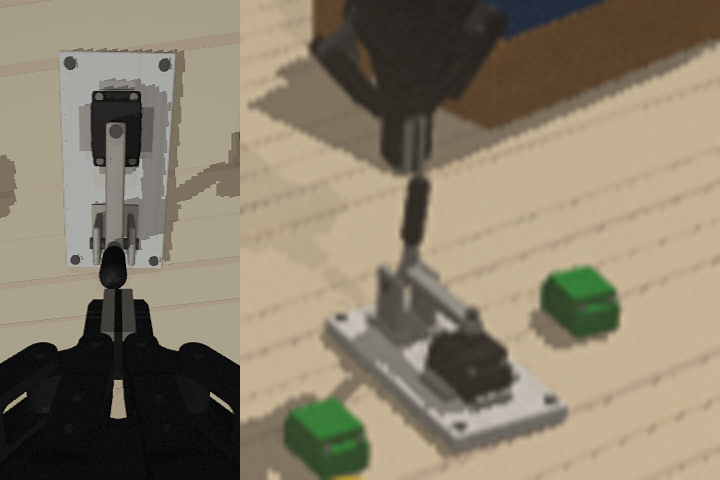

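```bash
python3 - <<'E'
from h import *
import pickle
c=cam('wrist');s=cam('scene');p=env.sense()['position'];print(p,px(c,p),px(s,p))
w=pickle.load(open('w1.pkl','rb'))
print(px(w,[.4674,.29,.1966]))
print(np.linalg.inv(np.array(w['world_to_cam'])).round(3), np.linalg.inv(np.array(c['world_to_cam'])).round(3))
for x in (.44,.448,.456): print(px(s,[x,.295,.122]),px(c,[x,.295,.122]))
print(px(s,[.484,.2905,.012]),px(c,[.484,.2905,.012]))
E
```

```text
[0.43518921 0.29536549 0.08715529] [318.82372089 274.33672048] [370.62168054 203.97891499]
[318.6228288  274.72570991]
[[-0.127 -0.937 -0.327  0.552]
 [-0.992  0.12   0.041  0.28 ]
 [ 0.001  0.329 -0.944  0.373]
 [ 0.     0.     0.     1.   ]] [[-0.128 -0.937 -0.325  0.519]
 [-0.992  0.12   0.043  0.285]
 [-0.001  0.328 -0.945  0.264]
 [ 0.     0.     0.     1.   ]]
[372.19431937 192.01262355] [318.4472847  296.82387244]
[374.26523152 193.20856879] [316.2924201  281.90241337]
[376.35294545 194.41421702] [314.06519571 266.47989569]
[380.428431   238.93446705] [316.82720319 170.96217377]
```

```bash
python3 - <<'E'
from h import *
c=cam('wrist');s=cam('scene');t=cam('top')
for z in (.087,.1,.11,.12): print(z,px(c,[.435,.295,z]),px(s,[.435,.295,z]),px(t,[.435,.295,z]))
print(env.sense()['joint_positions'])
a=cv2.resize(s['bgr'][150:250,330:430],(400,400),interpolation=cv2.INTER_CUBIC)
b=cv2.resize(t['bgr'][240:340,140:240],(400,400),interpolation=cv2.INTER_CUBIC)
cv2.imwrite('pics/w4.png',np.hstack([a,b]))
E
```

```text
0.087 [319.29671975 274.94806594] [370.45546849 204.04660284] [180.95924362 313.42412691]
0.1 [319.37809003 285.35079105] [370.62230057 199.34093273] [178.71402375 313.19873548]
0.11 [319.44855147 294.35888273] [370.75176568 195.6892365 ] [176.93979773 313.02062583]
0.12 [319.52716103 304.40866529] [370.88222829 192.00940448] [175.12296165 312.83823868]
[ 2.94113790e+01  1.46746893e+01  1.11747732e+02 -3.15668409e-03
  5.35712454e+01  1.26733881e+02]
```

View pics/w4.png

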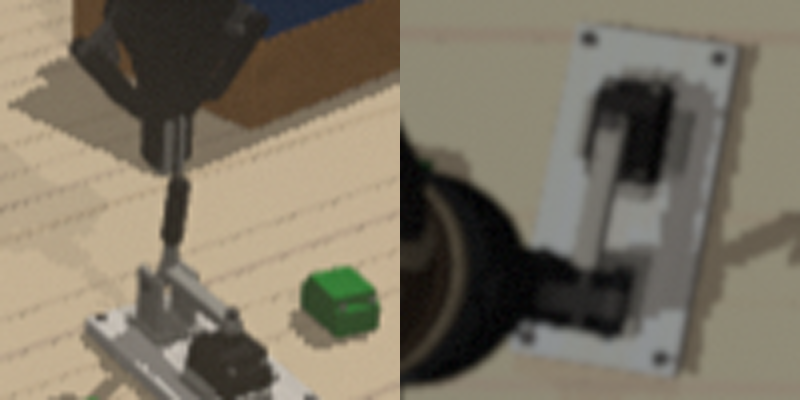

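The scene and wrist views put the visible fingertips about 25–30 mm above the reported TCP, so they brushed past over the handle's top. A gentle touch on bare desk will show the true finger length.

Emit:
{"fn": "arm_command", "kwargs": {"series": [[0, 0, 0.5, 0], [-0.4, 0.05, 0.5, 0], [-0.8, 0.1, 0.3, 0], [-0.8, 0.1, 0, 0], [-0.8, 0.1, -0.4, 0], [-0.8, 0.1, -0.4, 0]]}}

```text
t: 8.15
position: [0.3518, 0.3031, 0.0443]
ee_rot: [179.7, 0.3, -7.3]
ft_force: [-1.0, 0.0, 0.2]
opening: 0.002
grip_force: 0.0
```

Emit:
{"fn": "arm_command", "kwargs": {"series": [[0, 0, -0.1, 0], [0, 0, -0.2, 0], [0, 0, -0.25, 0], [0, 0, -0.25, 0]]}}

```text
t: 8.65
position: [0.3547, 0.3052, 0.0219]
ee_rot: [180.0, 0.0, -7.3]
ft_force: [-0.3, -0.3, -1.0]
opening: 0.002
grip_force: 0.0
```

```bash
python3 - <<'E'
from h import *
c=cam('wrist');s=cam('scene');p=env.sense()['position'];print(p,px(s,p),px(c,p))
a=cv2.resize(s['bgr'][150:250,310:410],(400,400),interpolation=cv2.INTER_CUBIC)
cv2.imwrite('pics/w5.png',np.hstack([a,c['bgr'][80:,120:520]]))
E
```

```text
[0.35504865 0.30544778 0.02225663] [353.85812332 213.38201672] [318.0568424  274.65178459]
```

View pics/w5.png

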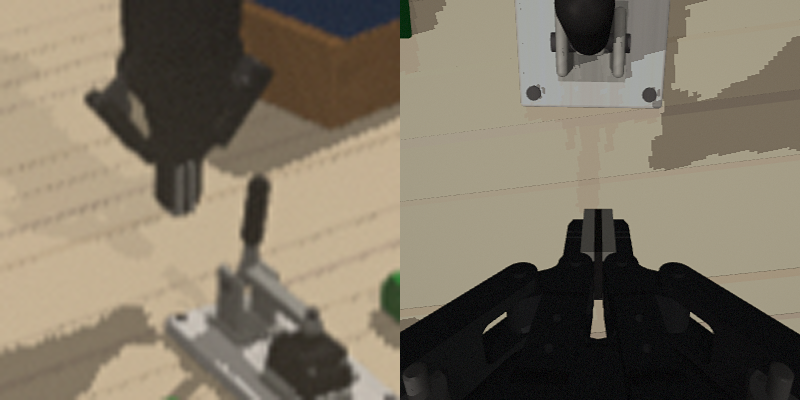

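Tips appear at scene pixel (355,203), against (354,213) predicted, so they are about 27 mm high. I'll continue down slowly.

Emit:
{"fn": "arm_command", "kwargs": {"series": [[0, 0, -0.05, 0], [0, 0, -0.1, 0], [0, 0, -0.12, 0]]}}

```text
t: 9.12
position: [0.3544, 0.305, 0.0095]
ee_rot: [180.0, 0.0, -7.3]
ft_force: [-0.3, -0.2, 0.2]
opening: 0.004
grip_force: 0.0
```

Emit:
{"fn": "arm_command", "kwargs": {"series": [[0, 0, -0.04, 0], [0, 0, -0.08, 0], [0, 0, -0.08, 0]]}}

```text
t: 9.5
position: [0.3544, 0.305, 0.0015]
ee_rot: [180.0, 0.0, -7.3]
ft_force: [-0.3, -0.1, 0.3]
opening: 0.001
grip_force: 0.0
```

Emit:
{"fn": "arm_command", "kwargs": {"series": [[0, 0, -0.04, 0], [0, 0, -0.08, 0], [0, 0, -0.1, 0], [0, 0, -0.1, 0]]}}

```text
t: 10.0
position: [0.3546, 0.3051, -0.0083]
ee_rot: [180.0, 0.0, -7.3]
ft_force: [-0.3, 0.2, 0.3]
opening: 0.003
grip_force: 0.0
```

Emit:
{"fn": "arm_command", "kwargs": {"series": [[0, 0, -0.03, 0], [0, 0, -0.06, 0], [0, 0, -0.08, 0], [0, 0, -0.08, 0]]}}

```text
t: 10.5
position: [0.3546, 0.3051, -0.0163]
ee_rot: [180.0, 0.0, -7.3]
ft_force: [-0.2, 0.1, 0.3]
opening: 0.0
grip_force: 0.0
```

Still no contact at −16 mm reported, so I'll go on in small steps.

Emit:
{"fn": "arm_command", "kwargs": {"series": [[0, 0, -0.02, 0], [0, 0, -0.04, 0], [0, 0, -0.04, 0]]}}

```text
t: 10.88
position: [0.3546, 0.3051, -0.0202]
ee_rot: [180.0, 0.0, -7.3]
ft_force: [1.0, 0.1, 0.2]
opening: 0.001
grip_force: 0.0
```

Emit:
{"fn": "arm_command", "kwargs": {"series": [[0, 0, -0.02, 0], [0, 0, -0.04, 0], [0, 0, -0.04, 0]]}}

```text
t: 11.25
position: [0.3546, 0.3051, -0.0243]
ee_rot: [180.0, 0.0, -7.3]
ft_force: [0.9, 0.5, -0.3]
opening: -0.001
grip_force: 0.0
```

Emit:
{"fn": "arm_command", "kwargs": {"series": [[0, 0, -0.02, 0], [0, 0, -0.03, 0], [0, 0, -0.03, 0]]}}

```text
t: 11.62
position: [0.3547, 0.3052, -0.0271]
ee_rot: [180.0, 0.0, -7.3]
ft_force: [0.1, 0.3, -0.3]
opening: -0.0
grip_force: 0.0
```

Emit:
{"fn": "arm_command", "kwargs": {"series": [[0, 0, -0.02, 0], [0, 0, -0.03, 0], [0, 0, -0.03, 0]]}}

```text
t: 12.0
position: [0.3547, 0.3052, -0.0302]
ee_rot: [180.0, 0.0, -7.3]
ft_force: [0.0, 0.5, -0.0]
opening: 0.001
grip_force: 0.0
```

Emit:
{"fn": "arm_command", "kwargs": {"series": [[0, 0, -0.02, 0], [0, 0, -0.03, 0], [0, 0, -0.03, 0]]}}

```text
t: 12.38
position: [0.3547, 0.3052, -0.0331]
ee_rot: [180.0, 0.0, -7.3]
ft_force: [0.0, -0.9, -0.7]
opening: 0.003
grip_force: 0.0
```

Emit:
{"fn": "arm_command", "kwargs": {"series": [[0, 0, -0.02, 0], [0, 0, -0.03, 0], [0, 0, -0.03, 0]]}}

```text
t: 12.75
position: [0.3549, 0.3054, -0.0343]
ee_rot: [180.0, 0.0, -7.3]
ft_force: [-4.3, -2.7, 15.9]
opening: 0.002
grip_force: 8.2
```

Contact came at reported z −0.034, so the shut fingertips sit 34 mm behind the reported TCP. I'll subtract that and repeat the handle push.

Emit:
{"fn": "arm_command", "kwargs": {"series": [[0, 0, 0.5, 0], [0, 0, 1, 0], [0, 0, 1, 0]]}}

```text
t: 13.12
position: [0.3585, 0.3079, 0.0682]
ee_rot: [-179.6, -0.4, -7.3]
ft_force: [0.5, 0.8, -0.6]
opening: 0.004
grip_force: 0.0
```

Emit:
{"fn": "arm_command", "kwargs": {"series": [[0, 0, 0.5, 0], [0, 0, 1, 0], [0.5, -0.07, 1, 0], [1, -0.12, 1, 0], [1, -0.12, 1, 0]]}}

```text
t: 13.75
position: [0.4574, 0.2926, 0.163]
ee_rot: [180.0, -0.0, -7.5]
ft_force: [-1.1, 0.3, -0.4]
opening: 0.002
grip_force: 0.0
```

Emit:
{"fn": "arm_command", "kwargs": {"series": [[0.25, -0.02, 0, 0], [0.25, -0.02, -0.5, 0], [0.25, -0.02, -1, 0], [0.25, -0.02, -1, 0]]}}

```text
t: 14.25
position: [0.4732, 0.2885, 0.0584]
ee_rot: [179.6, 0.7, -7.3]
ft_force: [-0.3, -0.3, 0.9]
opening: -0.001
grip_force: 0.0
```

Emit:
{"fn": "arm_command", "kwargs": {"series": [[-0.15, 0.02, 0, 0], [-0.3, 0.04, 0, 0], [-0.38, 0.05, -0.01, 0], [-0.46, 0.06, -0.04, 0], [-0.53, 0.07, -0.07, 0], [-0.6, 0.08, -0.1, 0], [-0.67, 0.09, -0.13, 0], [-0.74, 0.1, -0.16, 0], [-0.81, 0.11, -0.19, 0], [-0.88, 0.12, -0.22, 0]]}}

```text
t: 15.5
position: [0.3912, 0.3032, 0.0417]
ee_rot: [180.0, 0.0, -7.3]
ft_force: [-1.2, -0.4, 0.6]
opening: -0.002
grip_force: 0.0
```

Emit:
{"fn": "arm_command", "kwargs": {"series": [[-0.1, 0.01, 0.04, 0], [-0.18, 0.02, 0.2, 0], [-0.25, 0.03, 0.6, 0], [-0.25, 0.03, 1, 0], [-0.25, 0.03, 1, 0]]}}

```text
t: 16.12
position: [0.3696, 0.3085, 0.1462]
ee_rot: [-179.6, -0.4, -7.3]
ft_force: [-0.3, 0.3, 0.2]
opening: -0.004
grip_force: 0.0
```

```bash
python3 - <<'E'
from h import *
c=cam('wrist');s=cam('scene')['bgr'][150:270,330:450]
cv2.imwrite('pics/w6.png',np.hstack([cv2.resize(c['bgr'][:,200:440],None,fx=1,fy=1),cv2.resize(s,(480,480),interpolation=cv2.INTER_CUBIC)]))
E
```

```text
(no output)
```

View pics/w6.png

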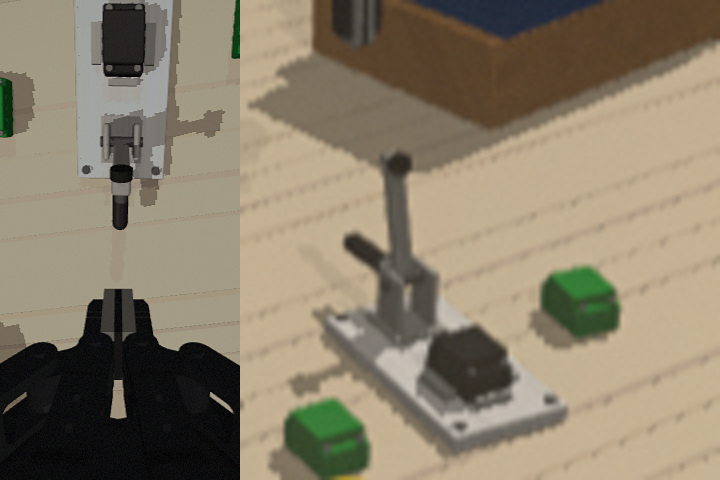

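The clamp is fully over: handle down to −x and arm leaning back past vertical. The housing is uncovered, at about (323,40) in the wrist frame. I'll measure its top and go above it.

```bash
python3 - <<'E'
from h import *
c=cam('wrist');b=c['bgr'];print(env.sense()['position'])
for v,z in((5,.04),(60,.04)): print(onz(c,323.5,v,z))
print('expected',px(c,[.5137,.2866,.04]))
E
```

```text
[0.36605055 0.30587325 0.14145843]
[0.5275823  0.28227333 0.04      ]
[0.49280603 0.28655551 0.04      ]
expected [319.92282356  28.11005212]
```

Emit:
{"fn": "arm_command", "kwargs": {"series": [[0, 0, 0.4, 0], [0.4, -0.06, 0.5, 0], [0.9, -0.13, 0.5, 0], [1, -0.15, 0.5, 0]], "hand": 0}}

```text
t: 16.77
position: [0.4685, 0.2903, 0.1904]
ee_rot: [179.9, 0.1, -7.4]
ft_force: [0.1, 0.2, 0.2]
opening: 0.848
grip_force: 0.0
```

Emit:
{"fn": "arm_command", "kwargs": {"series": [[0.44, -0.07, 0, 0], [0.44, -0.07, -0.4, 0], [0.44, -0.07, -0.4, 0]]}}

```text
t: 17.15
position: [0.506, 0.2821, 0.1466]
ee_rot: [179.6, 0.6, -7.3]
ft_force: [-1.0, -0.5, -0.4]
opening: 1.003
grip_force: 0.0
```

```bash
python3 - <<'E'
from h import *
c=cam('wrist');b=c['bgr'];print(env.sense()['position'])
p=px(c,[.5137,.2866,.04]);print(p)
cv2.imwrite('pics/w7.png',b)
E
```

```text
[0.50753225 0.28309008 0.14886694]
[311.42217669 213.1670019 ]
```

View pics/w7.png

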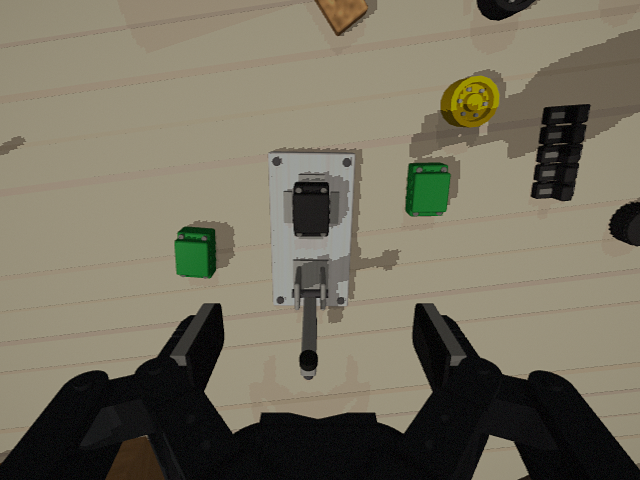

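The wrist view shows the housing's top face at (311,208), within 5 px of where it was expected, with both green blocks clear of the fingers. Descending now.

Emit:
{"fn": "arm_command", "kwargs": {"series": [[0.05, 0.02, -0.5, 0], [0.05, 0.02, -1, 0], [0.05, 0.02, -1, 0], [0.05, 0.02, -1, 0]]}}

```text
t: 17.7
position: [0.517, 0.2872, 0.0542]
ee_rot: [-179.9, -0.1, -7.3]
ft_force: [-0.0, 0.8, 0.9]
opening: 0.998
grip_force: 0.0
```

```bash
python3 - <<'E'
from h import *
import pickle
s=env.sense();p=s['position'];print(p,s['ee_rot'])
c=cam('wrist');print(px(c,[.5155,.2866,.04])); g=c['bgr'].max(2)
cv2.imwrite('pics/w8.png',c['bgr'])
m=(g<60).astype(np.uint8)
n,l,st,ce=cv2.connectedComponentsWithStats(m)
print([(x.tolist(),q.round().tolist()) for x,q in zip(st,ce) if 300<x[4]<60000])
E
```

```text
[0.51695372 0.28724509 0.05418255] [-1.79905191e+02 -1.41035909e-01 -7.27171840e+00]
[319.9087741  266.90239472]
[([615, 148, 25, 97, 1260], [631.0, 206.0]), ([452, 196, 56, 14, 344], [474.0, 200.0]), ([294, 223, 52, 74, 3564], [319.0, 260.0]), ([0, 278, 640, 202, 54422], [315.0, 422.0]), ([297, 332, 35, 49, 405], [309.0, 362.0])]
```

Emit:
{"fn": "arm_command", "kwargs": {"series": [[0, 0, -0.4, 0], [0, 0, -0.65, 0], [0, 0, -0.7, 0], [0, 0, -0.7, 0]]}}

```text
t: 18.25
position: [0.5174, 0.2871, -0.0161]
ee_rot: [-179.9, -0.2, -7.3]
ft_force: [-0.1, -0.6, -0.0]
opening: 0.998
grip_force: 0.0
```

Emit:
{"fn": "arm_command", "kwargs": {"series": [[0, 0, 0, 0], [0, 0, 0, 0], [0, 0, 0, 0], [0, 0, 0, 0], [0, 0, 0, 0]], "hand": 255, "squeeze": 40}}

```text
t: 18.88
position: [0.517, 0.2868, -0.0167]
ee_rot: [-179.9, -0.1, -7.3]
ft_force: [-0.6, -0.4, 4.9]
opening: 0.371
grip_force: 41.9
```

Emit:
{"fn": "arm_command", "kwargs": {"series": [[0, 0, 0.1, 0], [0, 0, 0.3, 0], [0, 0, 0.6, 0], [0, 0, 1, 0]]}}

```text
t: 19.38
position: [0.5149, 0.2859, 0.0829]
ee_rot: [179.9, 0.1, -7.3]
ft_force: [0.6, 0.9, -0.3]
opening: 0.367
grip_force: 39.6
```

Emit:
{"fn": "arm_command", "kwargs": {"series": [[0, -0.5, 0, 0], [0, -1, 0, 0]]}}

```text
t: 19.62
position: [0.5168, 0.186, 0.0843]
ee_rot: [-179.9, -0.2, -7.2]
ft_force: [0.3, 0.2, -0.7]
opening: 0.364
grip_force: 39.7
```

Emit:
{"fn": "arm_command", "kwargs": {"series": [[0, -0.5, 0, 0], [0, -1, 0, 0]]}}

```text
t: 19.88
position: [0.516, 0.0849, 0.0833]
ee_rot: [-180.0, -0.1, -7.3]
ft_force: [0.3, -0.5, -0.3]
opening: 0.365
grip_force: 39.7
```

Emit:
{"fn": "arm_command", "kwargs": {"series": [[0, -0.5, 0, 0], [0, -1, 0, 0]]}}

```text
t: 20.12
position: [0.5161, -0.0153, 0.0833]
ee_rot: [-180.0, -0.1, -7.3]
ft_force: [0.2, 0.4, -0.4]
opening: 0.368
grip_force: 39.7
```

Emit:
{"fn": "arm_command", "kwargs": {"series": [[0, -0.5, 0, 0], [0, -1, 0, 0]]}}

```text
t: 20.38
position: [0.5161, -0.1154, 0.0833]
ee_rot: [180.0, -0.1, -7.3]
ft_force: [0.2, 0.2, -0.4]
opening: 0.367
grip_force: 39.7
```

Emit:
{"fn": "arm_command", "kwargs": {"series": [[0, -0.5, 0, 0], [0, -1, 0, 0]]}}

```text
t: 20.62
position: [0.516, -0.2155, 0.0833]
ee_rot: [180.0, -0.1, -7.3]
ft_force: [1.2, 0.1, -0.7]
opening: 0.365
grip_force: 39.7
```

Emit:
{"fn": "arm_command", "kwargs": {"series": [[0, -0.5, 0, 0], [0, -0.8, 0, 0], [0, -0.8, 0, 0]]}}

```text
t: 21.0
position: [0.5161, -0.2963, 0.0833]
ee_rot: [179.9, -0.1, -7.5]
ft_force: [1.0, 0.4, -0.3]
opening: 0.36
grip_force: 39.8
```

```bash
python3 - <<'E'
from h import *
import pickle
print(env.sense()['position'],env.sense()['ee_rot'])
c=cam('wrist');pickle.dump(c,open('w8.pkl','wb'))
b=c['bgr'].copy()
R=lambda d:np.array([[np.cos(d),-np.sin(d)],[np.sin(d),np.cos(d)]])
for x in(-63,63):
  for y in (-107,107):
    p=R(np.radians(-7.25))@np.array([x,y])/1000+[.488,-.2917]; q=px(c,[*p,.01]); print(q.round(1)); cv2.circle(b,tuple(int(i) for i in q),3,(0,0,255),1)
cv2.imwrite('pics/w8.png',b)
E
```

```text
[ 0.51610613 -0.29628488  0.08332064] [ 1.79932960e+02 -1.18664630e-01 -7.48566912e+00]
[439.5 332.5]
[195.9 333.6]
[458.6 190.4]
[175.2 191.8]
```

View pics/w8.png

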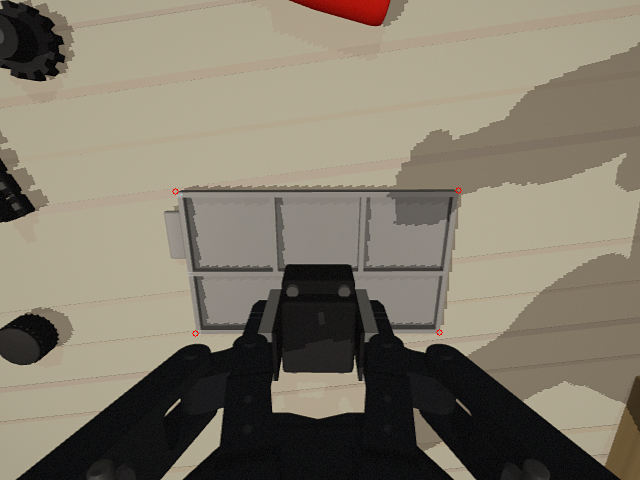

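The tray's corners come out at (181,192), (457,190), (198,334) and (438,331), within about 2 mm of the prediction. The housing hangs over the middle bay. Lowering to the floor and opening only slightly.

Emit:
{"fn": "arm_command", "kwargs": {"series": [[0, 0, -0.4, 0], [0, 0, -0.8, 0], [0, 0, -1, 0], [0, 0, -1, 0]]}}

```text
t: 21.55
position: [0.5145, -0.2918, -0.0194]
ee_rot: [-179.9, 0.2, -7.2]
ft_force: [0.6, 0.3, -1.2]
opening: 0.367
grip_force: 39.8
```

Emit:
{"fn": "arm_command", "kwargs": {"series": [[0, 0, -0.04, 0], [0, 0, -0.08, 0], [0, 0, -0.08, 0]]}}

```text
t: 21.92
position: [0.5162, -0.294, -0.0254]
ee_rot: [180.0, -0.1, -7.3]
ft_force: [-0.2, -0.1, -0.2]
opening: 0.369
grip_force: 39.8
```

Emit:
{"fn": "arm_command", "kwargs": {"series": [[0, 0, 0, 0], [0, 0, 0, 0], [0, 0, 0, 0]], "hand": 148}}

```text
t: 22.3
position: [0.5159, -0.2939, -0.0258]
ee_rot: [180.0, -0.0, -7.3]
ft_force: [-0.6, -0.6, 0.0]
opening: 0.419
grip_force: 0.0
```

Emit:
{"fn": "arm_command", "kwargs": {"series": [[0, 0, 0.1, 0], [0, 0, 0.3, 0], [0, 0, 0.6, 0], [0, 0, 1, 0], [0, 0, 1, 0]]}}

```text
t: 22.92
position: [0.5197, -0.2963, 0.0799]
ee_rot: [179.7, -0.6, -7.3]
ft_force: [0.6, -0.1, -0.2]
opening: 0.42
grip_force: 0.0
```

Emit:
{"fn": "arm_command", "kwargs": {"series": [[0.35, 0.4, 0, 0], [0.7, 0.8, 0, 0], [0.8, 0.9, 0, 0]], "hand": 0}}

```text
t: 23.3
position: [0.5973, -0.2014, 0.0743]
ee_rot: [-180.0, -0.0, -7.1]
ft_force: [-0.9, 0.2, 0.0]
opening: 1.0
grip_force: 0.0
```

Emit:
{"fn": "arm_command", "kwargs": {"series": [[0.35, 0.4, 0, 0], [0.78, 0.85, 0, 0], [0.78, 0.87, 0, 0]]}}

```text
t: 23.68
position: [0.6761, -0.114, 0.0741]
ee_rot: [-180.0, -0.1, -7.1]
ft_force: [-0.2, 0.9, 0.3]
opening: 1.0
grip_force: 0.0
```

```bash
cat > blob.py <<'E'
from h import *
def dark(c,p,th=60,close=3):
    m=(c['bgr'].max(2)<th).astype(np.uint8); m=cv2.morphologyEx(m,cv2.MORPH_CLOSE,np.ones((close,close),np.uint8))
    n,l,st,ce=cv2.connectedComponentsWithStats(m); q=px(c,p); print('expected',q.round(1))
    for x,e in zip(st[1:],ce[1:]):
        if x[4]>300: print(x.tolist(),e.round(1))
E
python3 - <<'E'
from blob import *
print(env.sense()['position'])
c=cam('wrist'); dark(c,[.6742,-.1174,.01]); t=cam('wrist')
import pickle; pickle.dump(t,open('w9.pkl','wb')); cv2.imwrite('pics/w9.png',t['bgr'])
E
```

```text
[ 0.67605457 -0.11397671  0.07413313]
expected [323.2 240. ]
[294, 207, 59, 59, 2302] [323.5 235.4]
[148, 219, 36, 35, 547] [170.5 232. ]
[0, 253, 75, 60, 3189] [ 36.2 282.4]
[228, 281, 63, 99, 2626] [259.4 327.9]
[0, 303, 640, 177, 57725] [326.  419.9]
```

Emit:
{"fn": "arm_command", "kwargs": {"series": [[0, -0.035, -0.4, 0], [0, -0.035, -0.75, 0], [0, -0.035, -0.94, 0], [0, -0.035, -0.95, 0], [0, -0.035, -0.95, 0]]}}

```text
t: 24.4
position: [0.6747, -0.1211, -0.0197]
ee_rot: [180.0, -0.1, -7.3]
ft_force: [-0.1, 0.1, 0.2]
opening: 0.996
grip_force: 0.0
```

Emit:
{"fn": "arm_command", "kwargs": {"series": [[0, 0, 0, 0], [0, 0, 0, 0], [0, 0, 0, 0], [0, 0, 0, 0], [0, 0, 0, 0]], "hand": 255, "squeeze": 30}}

```text
t: 25.02
position: [0.6744, -0.1203, -0.0203]
ee_rot: [180.0, -0.1, -7.3]
ft_force: [-1.0, -0.6, 3.0]
opening: 0.283
grip_force: 29.6
```

Emit:
{"fn": "arm_command", "kwargs": {"series": [[0, 0, 0.1, 0], [0, 0, 0.4, 0], [0, 0, 0.8, 0], [0, 0, 0.8, 0]]}}

```text
t: 25.52
position: [0.6776, -0.1212, 0.0639]
ee_rot: [179.9, -0.5, -7.3]
ft_force: [0.5, 0.1, -0.1]
opening: 0.284
grip_force: 29.5
```

```bash
python3 - <<'E'
from blob import *
p=env.sense()['position'];print(p,env.sense()['opening'])
c=cam('wrist'); dark(c,[p[0],p[1],p[2]+.034])
cv2.imwrite('pics/w10.png',c['bgr'])
E
```

```text
[ 0.6775578  -0.12116605  0.06392504] 0.28365071278908127
expected [318.8 304.9]
[0, 250, 640, 230, 65471] [324.5 406. ]
[0, 263, 58, 62, 2713] [ 25.  292.2]
[576, 415, 64, 6, 379] [607.9 417.5]
```

View pics/w10.png

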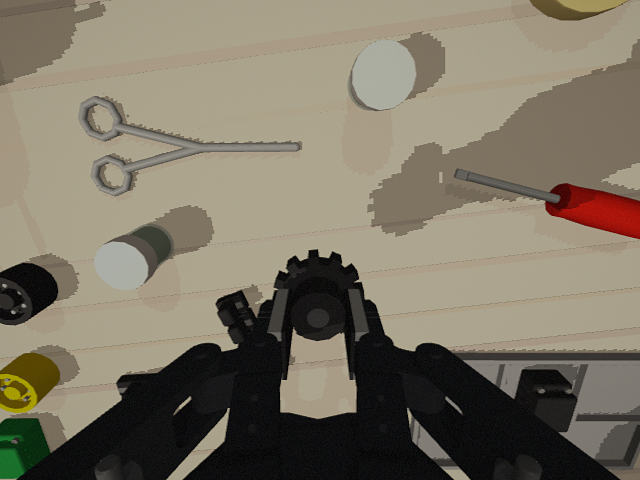

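The sprocket is held level by its hub at (318,318). The housing is also visible, upright in its bay. Carrying the sprocket to the tab-side bay.

Emit:
{"fn": "arm_command", "kwargs": {"series": [[-0.4, -0.3, 0, 0], [-0.8, -0.6, 0, 0], [-0.9, -0.7, 0, 0]]}}

```text
t: 25.95
position: [0.5794, -0.1906, 0.0567]
ee_rot: [-179.9, 0.3, -7.4]
ft_force: [-0.2, 1.1, 0.0]
opening: 0.285
grip_force: 29.5
```

Emit:
{"fn": "arm_command", "kwargs": {"series": [[-0.3, -0.2, 0, 0], [-0.6, -0.36, 0, 0], [-0.6, -0.36, 0, 0], [-0.6, -0.36, 0, 0]]}}

```text
t: 26.45
position: [0.5245, -0.226, 0.0587]
ee_rot: [-180.0, -0.0, -7.3]
ft_force: [-0.2, 0.7, -0.6]
opening: 0.288
grip_force: 29.5
```

```bash
python3 - <<'E'
from blob import *
s=env.sense();print(s['position'],s['ee_rot'])
c=cam('wrist');print('hub',onz(c,318,318,s['position'][2]+.0463))
cv2.imwrite('pics/w11.png',c['bgr'])
for x,y in((59,103),(59,37),(-3,37)):
  a=np.radians(-7.25);print(px(c,[.488+(x*np.cos(a)-y*np.sin(a))/1e3,-.293+(x*np.sin(a)+y*np.cos(a))/1e3,.01]).round(1))
E
```

```text
[ 0.52451623 -0.22596785  0.05867874] [-1.79975779e+02 -3.23403465e-02 -7.31290362e+00]
hub [ 0.52540255 -0.22573144  0.10497874]
[272.2 202.9]
[368.  202.7]
[364.1 283.7]
```

Emit:
{"fn": "arm_command", "kwargs": {"series": [[0, 0, -0.3, 0], [0, 0, -0.55, 0], [0, 0, -0.7, 0], [0, 0, -0.76, 0], [0, 0, -0.76, 0]]}}

```text
t: 27.12
position: [0.5248, -0.2263, -0.0166]
ee_rot: [180.0, -0.1, -7.3]
ft_force: [-0.6, -0.2, -0.5]
opening: 0.287
grip_force: 29.5
```

Emit:
{"fn": "arm_command", "kwargs": {"series": [[0, 0, 0, 0], [0, 0, 0, 0], [0, 0, 0, 0]], "hand": 150}}

```text
t: 27.5
position: [0.524, -0.2264, -0.0167]
ee_rot: [180.0, -0.0, -7.3]
ft_force: [-0.7, 0.4, -1.1]
opening: 0.416
grip_force: 0.0
```

Emit:
{"fn": "arm_command", "kwargs": {"series": [[0, 0, 0.1, 0], [0, 0, 0.3, 0], [0, 0, 0.7, 0], [0, 0, 1, 0], [0, 0, 1, 0]]}}

```text
t: 28.12
position: [0.5271, -0.228, 0.0877]
ee_rot: [179.8, -0.5, -7.3]
ft_force: [-0.3, -0.8, 0.0]
opening: 0.415
grip_force: 0.0
```

```bash
python3 - <<'E'
from blob import *
print(env.sense()['position'])
c=cam('wrist'); dark(c,[.5246,-.2271,.013]); print(px(c,[.5158,-.2965,.031]))
E
```

```text
[ 0.5271236  -0.22799998  0.08773289]
expected [317.5 237.5]
[23, 111, 102, 114, 4398] [ 74.7 165. ]
[271, 192, 269, 2, 363] [395.4 192.7]
[288, 205, 57, 58, 2129] [316.1 233.1]
[362, 210, 77, 64, 2917] [402.8 242.8]
[0, 237, 29, 77, 1158] [  9.9 282.1]
[16, 290, 605, 190, 52336] [318.9 418.1]
[79, 313, 57, 51, 2104] [107.  338.6]
[411.36493875 245.04675832]
```

The sprocket lies at (316,233) against (317,237) expected. Next, the wheel.

Emit:
{"fn": "arm_command", "kwargs": {"series": [[0.2, 0.5, 0.1, 0], [0.4, 1, 0.1, 0], [0.4, 1, 0.1, 0]]}}

```text
t: 28.55
position: [0.5636, -0.1228, 0.0918]
ee_rot: [-179.9, 0.1, -7.0]
ft_force: [0.7, -0.7, -0.1]
opening: 0.413
grip_force: 0.0
```

Emit:
{"fn": "arm_command", "kwargs": {"series": [[0.2, 0.5, 0, 0], [0.4, 1, 0, 0], [0.4, 1, 0, 0]]}}

```text
t: 28.92
position: [0.6037, -0.0238, 0.0919]
ee_rot: [-180.0, 0.1, -7.1]
ft_force: [-0.7, -0.6, 0.1]
opening: 0.414
grip_force: 0.0
```

Emit:
{"fn": "arm_command", "kwargs": {"series": [[0.2, 0.5, 0, 0], [0.4, 1, 0, 0], [0.4, 1, 0, 0]], "hand": 0}}

```text
t: 29.3
position: [0.644, 0.0753, 0.0921]
ee_rot: [-180.0, 0.0, -7.1]
ft_force: [-0.3, 0.4, -0.5]
opening: 0.996
grip_force: 0.0
```

Emit:
{"fn": "arm_command", "kwargs": {"series": [[0.2, 0.36, 0, 0], [0.2, 0.36, 0, 0], [0.2, 0.36, 0, 0]]}}

```text
t: 29.68
position: [0.6625, 0.1076, 0.092]
ee_rot: [179.9, 0.1, -7.4]
ft_force: [0.0, -0.2, 0.2]
opening: 1.005
grip_force: 0.0
```

```bash
python3 - <<'E'
from blob import *
print(env.sense()['position'])
c=cam('wrist'); dark(c,[.6663,.110,.02],75,7)
cv2.imwrite('pics/w12.png',c['bgr'])
E
```

```text
[0.66254047 0.10764889 0.09199533]
expected [314.7 230.5]
[0, 51, 186, 84, 1956] [111.1  87.2]
[425, 161, 26, 41, 388] [435.2 175.2]
[115, 174, 70, 71, 729] [150.2 206.7]
[288, 199, 51, 56, 2273] [313.2 227. ]
[488, 226, 51, 99, 2844] [513.4 274. ]
[0, 303, 640, 177, 59337] [319.  417.7]
[623, 355, 17, 51, 415] [633.4 385.7]
```

Emit:
{"fn": "arm_command", "kwargs": {"series": [[0.05, 0.03, -0.4, 0], [0.05, 0.03, -0.8, 0], [0.05, 0.03, -1, 0], [0.05, 0.03, -1, 0]]}}

```text
t: 30.22
position: [0.6666, 0.1116, -0.009]
ee_rot: [179.9, 0.3, -7.4]
ft_force: [0.3, 0.7, 0.6]
opening: 1.001
grip_force: 0.0
```

Emit:
{"fn": "arm_command", "kwargs": {"series": [[0, 0, -0.1, 0], [0, 0, -0.16, 0], [0, 0, -0.16, 0], [0, 0, -0.16, 0]]}}

```text
t: 30.72
position: [0.6692, 0.1129, -0.0225]
ee_rot: [-180.0, -0.1, -7.3]
ft_force: [-0.3, 0.7, 0.1]
opening: 0.998
grip_force: 0.0
```

Emit:
{"fn": "arm_command", "kwargs": {"series": [[0, 0, 0, 0], [0, 0, 0, 0], [0, 0, 0, 0], [0, 0, 0, 0], [0, 0, 0, 0]], "hand": 255, "squeeze": 40}}

```text
t: 31.35
position: [0.6694, 0.1129, -0.0225]
ee_rot: [-180.0, -0.1, -7.3]
ft_force: [0.3, 0.2, 2.5]
opening: 0.446
grip_force: 40.4
```

Emit:
{"fn": "arm_command", "kwargs": {"series": [[0, 0, 0.1, 0], [0, 0, 0.4, 0], [0, 0, 0.8, 0], [0, 0, 1, 0], [0, 0, 1, 0]]}}

```text
t: 31.98
position: [0.6704, 0.1129, 0.0792]
ee_rot: [-179.9, -0.2, -7.3]
ft_force: [0.6, 0.4, -0.3]
opening: 0.446
grip_force: 40.3
```

Emit:
{"fn": "arm_command", "kwargs": {"series": [[-0.2, -0.5, 0, 0], [-0.4, -1, 0, 0], [-0.4, -1, 0, 0]]}}

```text
t: 32.35
position: [0.6251, 0.0097, 0.0742]
ee_rot: [179.9, 0.3, -7.5]
ft_force: [0.5, 0.2, 0.1]
opening: 0.447
grip_force: 40.4
```

Emit:
{"fn": "arm_command", "kwargs": {"series": [[-0.2, -0.5, 0, 0], [-0.4, -1, 0, 0], [-0.4, -1, 0, 0]]}}

```text
t: 32.72
position: [0.5866, -0.0893, 0.0753]
ee_rot: [180.0, 0.2, -7.5]
ft_force: [1.0, 0.8, 0.9]
opening: 0.448
grip_force: 40.5
```

Emit:
{"fn": "arm_command", "kwargs": {"series": [[-0.2, -0.5, 0, 0], [-0.4, -1, 0, 0], [-0.4, -1, 0, 0]]}}

```text
t: 33.1
position: [0.5479, -0.1887, 0.076]
ee_rot: [-180.0, 0.1, -7.5]
ft_force: [-0.3, 0.8, -0.8]
opening: 0.451
grip_force: 40.5
```

Emit:
{"fn": "arm_command", "kwargs": {"series": [[-0.2, -0.5, 0, 0], [-0.4, -1, 0, 0], [-0.4, -1, 0, 0]]}}

```text
t: 33.48
position: [0.5088, -0.2885, 0.0764]
ee_rot: [-180.0, -0.0, -7.5]
ft_force: [-0.1, 0.8, -0.6]
opening: 0.45
grip_force: 40.6
```

Emit:
{"fn": "arm_command", "kwargs": {"series": [[-0.02, -0.5, 0, 0], [-0.03, -0.79, 0, 0], [-0.03, -0.79, 0, 0], [-0.03, -0.79, 0, 0]]}}

```text
t: 33.98
position: [0.5063, -0.3637, 0.0761]
ee_rot: [-179.9, 0.1, -7.2]
ft_force: [0.2, 1.0, 0.2]
opening: 0.45
grip_force: 40.6
```

```bash
python3 - <<'E'
from blob import *
s=env.sense();print(s['position'],s['ee_rot'],s['opening'])
c=cam('wrist'); cv2.imwrite('pics/w13.png',c['bgr'])
print(onz(c,320,320,.12))
for x,y in((59,-37),(59,-103)):
  a=np.radians(-7.25);print(px(c,[.488+(x*np.cos(a)-y*np.sin(a))/1e3,-.293+(x*np.sin(a)+y*np.cos(a))/1e3,.01]).round(1))
E
```

```text
[ 0.50628253 -0.36366159  0.0760934 ] [-1.79876865e+02  7.82334011e-02 -7.22090580e+00] 0.4502885370518217
[ 0.50453979 -0.36409769  0.12      ]
[276.9 196.2]
[366.5 196.3]
```

View pics/w13.png

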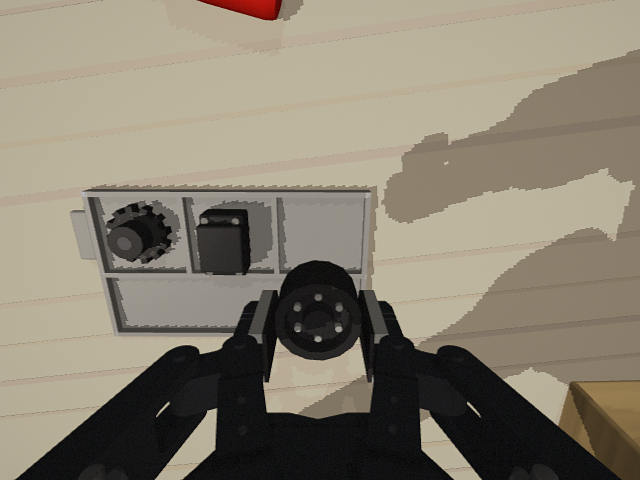

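The view shows the sprocket and housing lying flat in their bays, and the wheel held level at (318,318). The target bay's inner corners are at (283,199) and (366,197). Lowering the wheel.

Emit:
{"fn": "arm_command", "kwargs": {"series": [[0.01, -0.025, -0.4, 0], [0.01, -0.025, -0.75, 0], [0.01, -0.025, -0.92, 0], [0.01, -0.025, -0.95, 0], [0.01, -0.025, -0.95, 0]]}}

```text
t: 34.65
position: [0.5077, -0.369, -0.0171]
ee_rot: [180.0, -0.1, -7.3]
ft_force: [0.3, 0.2, -0.6]
opening: 0.45
grip_force: 40.5
```

Emit:
{"fn": "arm_command", "kwargs": {"series": [[0, 0, 0, 0], [0, 0, 0, 0], [0, 0, 0, 0]], "hand": 115}}

```text
t: 35.02
position: [0.5071, -0.3692, -0.0173]
ee_rot: [180.0, -0.1, -7.3]
ft_force: [-0.3, 0.3, 0.5]
opening: 0.549
grip_force: 0.0
```

Emit:
{"fn": "arm_command", "kwargs": {"series": [[0, 0, 0.1, 0], [0, 0, 0.3, 0], [0, 0, 0.7, 0], [0, 0, 1, 0], [0, 0, 1, 0]]}}

```text
t: 35.65
position: [0.5098, -0.3712, 0.0871]
ee_rot: [179.7, -0.4, -7.3]
ft_force: [-0.1, 0.6, -1.0]
opening: 0.55
grip_force: 0.0
```

```bash
python3 - <<'E'
from blob import *
s=env.sense();print(s['position'],s['opening'])
c=cam('wrist'); dark(c,[.507,-.3665,.02],70,5)
E
```

```text
[ 0.5097516  -0.37119856  0.08713705] 0.5504528793983972
expected [312.4 241.5]
[87, 194, 271, 2, 418] [243.5 194.4]
[88, 201, 94, 73, 3206] [132.6 238. ]
[179, 201, 88, 74, 3247] [217.3 243.5]
[272, 211, 78, 62, 2653] [315.2 242.8]
[14, 279, 626, 201, 55375] [327.6 417.2]
```

Emit:
{"fn": "arm_command", "kwargs": {"series": [[0, 0.5, 0, 0.043], [0, 1, 0, 0.043], [0, 1, 0, 0.043]]}}

```text
t: 36.08
position: [0.5046, -0.2645, 0.0799]
ee_rot: [-179.8, 0.3, -3.2]
ft_force: [-0.1, -0.6, -0.1]
opening: 0.546
grip_force: 0.0
```

Emit:
{"fn": "arm_command", "kwargs": {"series": [[0.1, 0.5, 0, 0], [0.1, 1, 0, 0]]}}

```text
t: 36.33
position: [0.5172, -0.1688, 0.0815]
ee_rot: [180.0, -0.0, -3.5]
ft_force: [0.7, 0.8, 0.2]
opening: 0.549
grip_force: 0.0
```

Emit:
{"fn": "arm_command", "kwargs": {"series": [[0.1, 0.5, 0, 0], [0.1, 1, 0, 0]]}}

```text
t: 36.58
position: [0.5274, -0.0682, 0.0815]
ee_rot: [180.0, -0.0, -3.5]
ft_force: [0.7, 0.8, -0.0]
opening: 0.545
grip_force: 0.0
```

Emit:
{"fn": "arm_command", "kwargs": {"series": [[0.04, 0.5, 0, 0], [0.04, 1, 0, 0]], "hand": 0}}

```text
t: 36.83
position: [0.5311, 0.0319, 0.0814]
ee_rot: [180.0, 0.0, -3.5]
ft_force: [0.5, 0.0, 0.6]
opening: 0.947
grip_force: 0.0
```

Emit:
{"fn": "arm_command", "kwargs": {"series": [[0, 0.22, 0, 0], [0, 0.22, 0, 0], [0, 0.22, 0, 0]]}}

```text
t: 37.2
position: [0.5307, 0.0522, 0.0815]
ee_rot: [180.0, 0.0, -3.5]
ft_force: [-0.2, -0.1, 0.5]
opening: 1.004
grip_force: 0.0
```

```bash
python3 - <<'E'
from blob import *
s=env.sense();print(s['position'],s['ee_rot'],s['opening'])
c=cam('wrist'); dark(c,[.5325,.0518,.008],70,5)
m=(c['bgr'].max(2)<70).astype(np.uint8); m=cv2.morphologyEx(m,cv2.MORPH_CLOSE,np.ones((5,5),np.uint8))
q=px(c,[.5325,.0518,.008]).astype(int); n,l,_,_=cv2.connectedComponentsWithStats(m)
k=l[q[1]-5:q[1]+5,q[0]-5:q[0]+5]; k=np.bincount(k[k>0]).argmax()
r=cv2.minAreaRect(np.argwhere(l==k)[:,::-1].astype(np.float32)); print(r)
print([onz(c,*p,.008)[:2].round(4) for p in cv2.boxPoints(r)],onz(c,*r[0],.008))
E
```

```text
[0.53070183 0.05221555 0.08145305] [ 1.79959821e+02  4.28025200e-02 -3.45116717e+00] 1.0044287088661885
expected [318.8 232. ]
[5, 0, 55, 82, 1080] [34.2 43.4]
[433, 69, 54, 125, 4047] [460.1 131.7]
[295, 179, 47, 110, 4210] [319.6 229.7]
[0, 216, 640, 264, 59437] [301.3 416.1]
[134, 231, 56, 62, 1235] [172.1 253.5]
[584, 243, 37, 76, 636] [602.4 277.5]
((317.9999694824219, 233.49996948242188), (45.99999237060547, 108.99998474121094), 0.0)
[array([0.4845, 0.0746]), array([0.5752, 0.067 ]), array([0.5731, 0.0328]), array([0.4821, 0.0362])] [0.53129948 0.05249872 0.008     ]
```

Emit:
{"fn": "arm_command", "kwargs": {"series": [[0.01, 0, -0.4, 0], [0.01, 0, -0.8, 0], [0.01, 0, -1, 0], [0.01, 0, -1, 0], [0.01, 0, -1, 0]]}}

```text
t: 37.88
position: [0.5328, 0.0525, -0.0173]
ee_rot: [180.0, -0.1, -3.5]
ft_force: [-0.3, -0.4, 0.6]
opening: 1.001
grip_force: 0.0
```

Emit:
{"fn": "arm_command", "kwargs": {"series": [[0, 0, -0.02, 0], [0, 0, -0.02, 0], [0, 0, -0.02, 0], [0, 0, -0.02, 0], [0, 0, -0.02, 0], [0, 0, -0.02, 0]], "hand": 255, "squeeze": 40}}

```text
t: 38.62
position: [0.5322, 0.0534, -0.0196]
ee_rot: [-180.0, -0.0, -3.4]
ft_force: [-0.8, 0.4, 3.3]
opening: 0.102
grip_force: 40.8
```

Emit:
{"fn": "arm_command", "kwargs": {"series": [[0, 0, 0.1, 0], [0, 0, 0.4, 0], [0, 0, 0.8, 0], [0, 0, 1, 0], [0, 0, 1, 0]]}}

```text
t: 39.25
position: [0.5337, 0.0533, 0.0822]
ee_rot: [-180.0, -0.3, -3.4]
ft_force: [0.0, -0.5, -1.0]
opening: 0.099
grip_force: 40.4
```

Emit:
{"fn": "arm_command", "kwargs": {"series": [[-0.1, -0.33, 0, 0.1], [-0.2, -0.66, 0, 0.2], [-0.2, -1, 0, 0.3]]}}

```text
t: 39.62
position: [0.5093, -0.0471, 0.0782]
ee_rot: [-179.9, 0.2, 23.9]
ft_force: [-0.5, -0.1, -0.6]
opening: 0.1
grip_force: 40.4
```

Emit:
{"fn": "arm_command", "kwargs": {"series": [[-0.1, -0.33, 0, 0.1], [-0.2, -0.66, 0, 0.2], [-0.2, -1, 0, 0.3]]}}

```text
t: 40.0
position: [0.4893, -0.147, 0.0782]
ee_rot: [-179.8, 0.1, 50.9]
ft_force: [0.4, 0.1, 0.0]
opening: 0.1
grip_force: 40.4
```

Emit:
{"fn": "arm_command", "kwargs": {"series": [[-0.1, -0.33, 0, 0.1], [-0.2, -0.66, 0, 0.2], [-0.2, -1, 0, 0.3], [-0.2, -1, 0, 0.357]]}}

```text
t: 40.5
position: [0.4708, -0.2486, 0.0787]
ee_rot: [-179.9, -0.0, 82.7]
ft_force: [-0.1, 0.2, -0.6]
opening: 0.102
grip_force: 40.4
```

Emit:
{"fn": "arm_command", "kwargs": {"series": [[-0.17, -0.42, 0, 0], [-0.17, -0.42, 0, 0], [-0.17, -0.42, 0, 0], [-0.17, -0.42, 0, 0]]}}

```text
t: 41.0
position: [0.4545, -0.2876, 0.0793]
ee_rot: [-179.9, -0.1, 82.7]
ft_force: [0.4, 0.7, 0.1]
opening: 0.101
grip_force: 40.4
```

```bash
python3 - <<'E'
from blob import *
s=env.sense();print(s['position'],s['ee_rot'],s['opening'])
c=cam('wrist'); dark(c,[.4553,-.2888,.12],70,5); cv2.imwrite('pics/w14.png',c['bgr'])
t=cam('top');cv2.imwrite('pics/t14.png',t['bgr'])
E
```

```text
[ 0.4545163  -0.2876022   0.07931407] [-1.79933848e+02 -5.47802482e-02  8.27446328e+01] 0.10111482085851868
expected [319.7 315.5]
[373, 109, 67, 68, 2966] [405.6 142.4]
[361, 212, 69, 51, 3137] [394.8 236.9]
[27, 216, 582, 264, 63444] [320.7 401.3]
```

Emit:
{"fn": "arm_command", "kwargs": {"series": [[0.01, -0.01, -0.4, 0], [0.01, -0.01, -0.75, 0], [0.01, -0.01, -0.9, 0], [0.01, -0.01, -0.96, 0], [0.01, -0.01, -0.96, 0]]}}

```text
t: 41.72
position: [0.4566, -0.2902, -0.0153]
ee_rot: [179.9, 0.0, 82.7]
ft_force: [-0.8, -0.3, 0.1]
opening: 0.098
grip_force: 40.4
```

Emit:
{"fn": "arm_command", "kwargs": {"series": [[0, 0, 0, 0], [0, 0, 0, 0], [0, 0, 0, 0]], "hand": 192}}

```text
t: 42.1
position: [0.4561, -0.2901, -0.0155]
ee_rot: [179.9, 0.0, 82.7]
ft_force: [0.3, 0.4, -0.3]
opening: 0.249
grip_force: 0.0
```

Emit:
{"fn": "arm_command", "kwargs": {"series": [[0, 0, 0.1, 0], [0, 0, 0.3, 0], [0, 0, 0.7, 0], [0, 0, 1, 0], [0, 0, 1, 0]]}}

```text
t: 42.72
position: [0.4583, -0.2917, 0.0876]
ee_rot: [179.6, 0.2, 82.7]
ft_force: [0.4, -0.6, 0.8]
opening: 0.249
grip_force: 0.0
```

Emit:
{"fn": "arm_command", "kwargs": {"series": [[-0.2, 0.5, 0.2, 0], [-0.4, 1, 0.5, 0], [-0.4, 1, 0.5, 0]]}}

```text
t: 43.1
position: [0.4147, -0.1874, 0.1346]
ee_rot: [180.0, -0.0, 82.9]
ft_force: [-0.2, -0.6, -0.0]
opening: 0.243
grip_force: 0.0
```

Emit:
{"fn": "arm_command", "kwargs": {"series": [[0, 0.5, 0.2, 0], [0, 1, 0.5, 0], [0, 1, 0.5, 0]]}}

```text
t: 43.48
position: [0.4175, -0.0885, 0.1853]
ee_rot: [179.8, 0.0, 82.9]
ft_force: [0.5, -1.1, 0.4]
opening: 0.247
grip_force: 0.0
```

```bash
python3 - <<'E'
from h import *
s=env.sense();print(s['position'])
t=cam('top')['bgr'];c=cam('scene')['bgr']
a=cv2.resize(t[235:345,430:575],(400,303),interpolation=cv2.INTER_CUBIC)
b=cv2.resize(c[280:380,80:230],(400,267),interpolation=cv2.INTER_CUBIC)
d=cv2.resize(t[170:340,110:430],(400,212),interpolation=cv2.INTER_CUBIC)
e=cv2.resize(c[170:270,330:450],(400,333),interpolation=cv2.INTER_CUBIC)
L=np.vstack([a,b]);R=np.vstack([d,e]);H=570
L=L[:545];R=R[:545];cv2.imwrite('pics/end.png',np.hstack([L[:545],R[:545]]))
E
```

```text
[ 0.41748652 -0.08848953  0.18525262]
```

View pics/end.png

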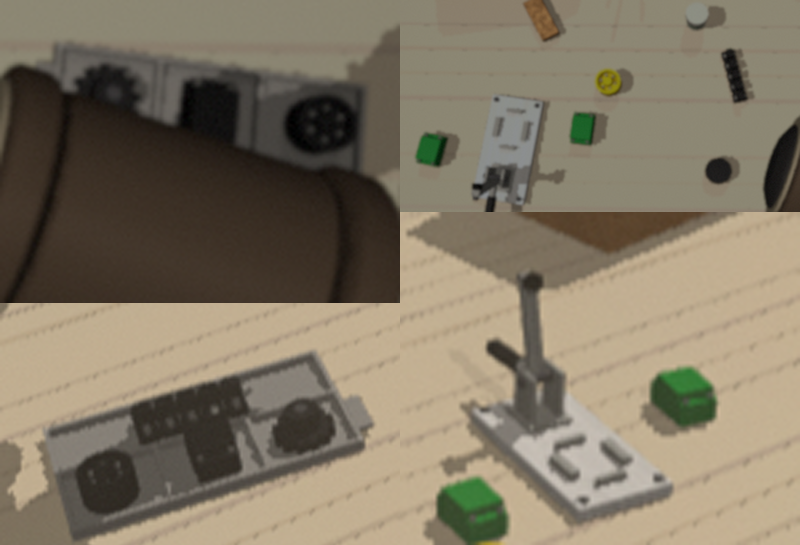

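The final picture shows all four parts flat in their bays. The clamp is still open, and the narrow track, lid and coloured look-alikes have not moved. Handing in.

```bash
python3 -c "
from cell import env
print(env.finish_job())"
```

```text
the job is handed in; nothing more can be done
None
```

I handed the job in at about 43.5 s: the last pictures show the clamp fully open and staying open, the housing, sprocket, wheel and wide track flat in their bays, and the narrow track, jar lid and coloured look-alikes unmoved; the first push of the handle missed because the fingertips sit 34 mm behind the reported TCP, which I allowed for from then on.

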